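Put the brass weights away in the lab caddy

ROBOT

A 7-joint arm with a two-finger parallel gripper is mounted at the origin on the work surface. World frame = base frame: x ahead of the robot, y to its left, z up, the work surface at z = 0. Lengths are in m, angles in rad, forces in N, time in s.
With the tool pointing down it reaches from about 0.4 to 0.85 m from the base axis. Payload 4.5 kg.
Tool frame: the origin (TCP) lies midway between the tips of the shut fingers; the grasp point (between the pads) lies behind it (tcp_to_grasp is the z of the grasp point in the tool frame, in m); z points along the fingers, y is the direction in which the jaws open and shut (so a half turn about z gives the same grasp; the last joint's range is limited). The gripper opens to 85 mm and grips with 20 to 120 N. Pads are 22 mm wide; open, the fingers measure 114 mm over their backs; the gripper's body (76 mm by 85 mm) begins 54 mm behind the grasp point. The pads swing forward as they close: fully open they stand 13 mm farther back than shut.
Start: joints at [-1.266, 0.689, -0.195, 1.565, 0.157, 0.902, -0.215], TCP at [0.167, 0.602, 0.231] pointing down, gripper open.
Joint ranges: [-3.01, 3.01], [-0.46, 2.08], [-1.47, 1.51], [0.13, 2.56], [-1, 4.14], [0.04, 2.09], [-2.66, 2.66]. Speed limits (rad/s): [2.57, 2.57, 3.14, 3.14, 3.14, 3.14, 3.14].

INTERFACE

Orientations are given as a unit quaternion [x, y, z, w].
In Python, from bench import read_state, snapshot, camera_params, hand_in, tcp_to_grasp gives the robot as it stands.
- The arm moves only by the shell command python3 -m crank 'ROWS' [FORCE]. ROWS is JSON, a list that holds one entry, the list of rows, each a list of 5 numbers: the shift along the world's x, y, z in units of 40 mm (1.0 is 40 mm), then the turn about the world's z in units of 5 degrees (1.0 is 5 degrees), then the opening, from -1 (shut) to 1 (fully open). In form: [[[tx, ty, tz, turn, claw], ...]]. A call has 1 to 20 rows; each row is the pose to reach, as a shift and turn from the pose measured when the call began; what a row does not reach only later rows make up. A row lasts 1/12 s, in which the tool goes at most 41.7 mm and 7.16 degrees, less where a joint would pass 70% of its speed; a pose out of reach is approached as far as the arm can. A call with a gripper value outside its range is refused whole. The fingers move at their own pace and stop on an object; FORCE is the grip in N (left out, the last holds). Time passes only in rows, so rows that repeat a pose let the fingers close. It gives the time, the measured TCP pose, the force and the opening at its end, in the units of the state.
- read_state(): the state, without advancing time (a new reading comes with each control period).
- snapshot(name): name is "scene" or "top" or "wrist"; returns (picture, depth): 480x640x3 uint8, red, green, blue; 480x640 float32, m along the optical axis (not along the pixel's ray), 0 where there is no reading.
- camera_params(name): a dict with "fovy" (degrees; the focal length in pixels is half the picture's height over the tangent of half this angle, whatever the lens; pixels are square), "cx", "cy" (the principal point, pixels), "dist" ([k1, k2, p1, p2, k3] as OpenCV has them; the pictures are not rectified), "rvec" (rotation vector, rad) and "tvec" (3), from world to camera coordinates, as OpenCV has them; the wrist camera has in their place "tool_from_camera" (4x4, takes a point from camera to tool coordinates, whose origin is the TCP and whose axes are the flange's). Camera axes: x right, y down, z forward; pixel columns grow to the right and rows downward; lengths in m; the calibration is good to about 2 mm. A picture is of the moment at which its call begins: read the wrist's pose just before it. camera_params takes no time and is no camera call.
- hand_in(): hands the job in, once; it reports no verdict.
The state is a dict: "time": time; "joint_pos": joint angles; "joint_velocities": joint speeds; "effort": joint torques, N m; "tool_pos": TCP position; "tool_rot": TCP orientation; "contact_force": force on the tool from outside, world axes, zero at the start; "torque": the same for the moment, N m; "width": finger opening in m.
Only numpy, scipy, OpenCV 4.12 (cv2) and the standard library are available. Lean on these libraries where they do the work, as an engineer would, in place of code of your own. Each camera call takes 0.05 s, during which the arm holds its last target. There are 200 camera calls.

TASK

Put the four brass weights away in the caddy: stand each one upright in the cup of the same colour as its knob, and set it down rather than dropping it in. The two grey steel weights belong to another set, although their knobs have the same colours: leave them standing where they are.

Things in the scene. Friction and masses are not known exactly. Their poses are not given: they have to be found in the camera images.
- brass_red_mid (a point): loose weight, largest of four (500 g): golden brass body 50 mm across, 30 mm high, topped by a red plastic knob (cylinder 22 mm across, 34 mm high, same axis). Point: on its axis half-way up, 32 mm above the underside and 32 mm below the knob's top; z is its axis. Grip the top 15 mm of the knob, fingertips clear of the wider body
- brass_blue_mid (a point): loose weight, second largest of four (300 g): golden brass body 44 mm across, 23 mm high, topped by a blue plastic knob (cylinder 22 mm across, 34 mm high, same axis). Point: on its axis half-way up, 28.5 mm above the underside and 28.5 mm below the knob's top; z is its axis. Grip the top 15 mm of the knob, fingertips clear of the wider body
- brass_green_mid (a point): loose weight, third largest of four (200 g): golden brass body 40 mm across, 19 mm high, topped by a green plastic knob (cylinder 22 mm across, 34 mm high, same axis). Point: on its axis half-way up, 26.5 mm above the underside and 26.5 mm below the knob's top; z is its axis. Grip the top 15 mm of the knob, fingertips clear of the wider body
- brass_black_mid (a point): loose weight, smallest of four (100 g): golden brass body 34 mm across, 13 mm high, topped by a black plastic knob (cylinder 22 mm across, 34 mm high, same axis). Point: on its axis half-way up, 23.5 mm above the underside and 23.5 mm below the knob's top; z is its axis. Grip the top 15 mm of the knob, fingertips clear of the wider body
- cup_red_in (a point): red square open cup, one of four in a row (80 mm apart, any order) in a low fixed wooden caddy 330 x 86 mm: 70 x 70 mm inside, walls 4 mm, rim 20 mm above the inner floor. Point: centre of the inner floor, 9 mm above the table; x, y along its sides, y along the row, z up
- cup_blue_in (a point): blue square open cup, one of four in a row (80 mm apart, any order) in a low fixed wooden caddy 330 x 86 mm: 64 x 64 mm inside, walls 4 mm, rim 20 mm above the inner floor. Point: centre of the inner floor, 9 mm above the table; x, y along its sides, y along the row, z up
- cup_green_in (a point): green square open cup, one of four in a row (80 mm apart, any order) in a low fixed wooden caddy 330 x 86 mm: 60 x 60 mm inside, walls 4 mm, rim 20 mm above the inner floor. Point: centre of the inner floor, 9 mm above the table; x, y along its sides, y along the row, z up
- cup_black_in (a point): black square open cup, one of four in a row (80 mm apart, any order) in a low fixed wooden caddy 330 x 86 mm: 54 x 54 mm inside, walls 4 mm, rim 20 mm above the inner floor. Point: centre of the inner floor, 9 mm above the table; x, y along its sides, y along the row, z up
- steel_red_mid (a point): loose look-alike, to be left: silvery-grey steel body 50 mm across, 30 mm high, topped by a red plastic knob (cylinder 22 mm across, 34 mm high, same axis). Point: on its axis half-way up, 32 mm above the underside and 32 mm below the knob's top; z is its axis
- steel_green_mid (a point): loose look-alike, to be left: silvery-grey steel body 40 mm across, 19 mm high, topped by a green plastic knob (cylinder 22 mm across, 34 mm high, same axis). Point: on its axis half-way up, 26.5 mm above the underside and 26.5 mm below the knob's top; z is its axis. Unlisted: only flat odds and ends under 13 mm high lie among the weights; taller things stand at the table's far edge and sides
Not all that is in view belongs to the job. Leave any turquoise look-alike of the part that bears brass_green_mid alone.

How it is judged:
By the outcome, as a careful person would: the job done as asked, in the order asked, and still so for the second after the job is handed in, with the robot touching nothing.
It also fails if it takes over 109 s, if anything falls off the work surface, if the arm or the gripper's body presses on something with over 40 N, if the wrist force passes 120 N, or if a joint passes its speed limit or range.

## Working session

There is one attempt and no reset: what is moved stays moved. The work goes in short steps, Python scripts to look and compute and a shell command to move; the robot and the scene stay as the last step left them, time stands still between calls to the robot, and variables do not carry over. Pictures are saved under pics/ and viewed, about 12 in all and at most 16, crops included, and the job is handed in when it is done.

```bash
mkdir -p pics; ls
cat > h.py <<'E'
import numpy as np, cv2, sys
from bench import *
from scipy.spatial.transform import Rotation as R
def K(p):
    f=240/np.tan(np.radians(p['fovy'])/2); return np.array([[f,0,p['cx']],[0,f,p['cy']],[0,0,1]])
def cam(name,st=None):
    p=camera_params(name); k=K(p); d=np.array(p['dist'],float)
    if 'rvec' in p:
        Rm=cv2.Rodrigues(np.array(p['rvec'],float))[0]; t=np.array(p['tvec'],float).ravel()
        return k,d,Rm.T,-Rm.T@t
    T=np.array(p['tool_from_camera']); Rt=R.from_quat(st['tool_rot']).as_matrix()
    return k,d,Rt@T[:3,:3],Rt@T[:3,3]+np.array(st['tool_pos'])
def atz(c,uv,z):
    k,d,Rw,o=c; n=cv2.undistortPoints(np.array(uv,float).reshape(-1,1,2),k,d).reshape(-1,2)
    r=np.c_[n,np.ones(len(n))]@Rw.T; return o+r*((np.array(z)-o[2])/r[:,2])[:,None]
def cloud(c,dep):
    v,u=np.mgrid[:480,:640]; k,d,Rw,o=c
    n=cv2.undistortPoints(np.c_[u.ravel(),v.ravel()].astype(float).reshape(-1,1,2),k,d).reshape(-1,2)
    P=np.c_[n,np.ones(len(n))]*dep.reshape(-1,1); return (P@Rw.T+o).reshape(480,640,3)
def shot(name):
    st=read_state(); im,dep=snapshot(name); return cam(name,st),im,dep
def save(f,im,s=1):
    cv2.imwrite(f,cv2.resize(im[...,::-1],None,fx=s,fy=s,interpolation=cv2.INTER_CUBIC))
E
python3 - <<'E'
from h import *
print(tcp_to_grasp, read_state())
for n in('top','scene'):
    c,im,dep=shot(n); save(f'pics/{n}0.png',im,1.25); np.savez(f'{n}0.npz',im=im,dep=dep); print(n,c[3],c[2][:,2],c[1])
E
```

```text
pics
-0.0187 {'time': 0.0, 'joint_pos': array([-1.26619977,  0.68999587, -0.19447671,  1.56638715,  0.15729925,
        0.90251563, -0.21506657]), 'joint_velocities': array([-0.00022985,  0.00240093,  0.00196623, -0.00047338, -0.00044195,
        0.00198246, -0.00040825]), 'effort': array([-4.10143275e-04, -5.39605093e+01, -1.26646768e+00, -1.58537060e+01,
        9.15554236e-03,  9.73620045e-03, -7.63309458e-06]), 'tool_pos': array([0.16707678, 0.60155036, 0.23046421]), 'tool_rot': array([ 1.34938373e-01,  9.90853530e-01, -9.57052827e-04, -4.70021384e-05]), 'contact_force': array([-0.17937445,  0.78253748, -0.77026794]), 'torque': array([ 0.03058409, -0.00320268,  0.0142844 ]), 'width': 0.08510922661214074}
top [0.44780468 0.0061416  0.83239084] [ 0.11668478 -0.02396289 -0.99287987] [-0.09723594  0.          0.          0.          0.        ]
scene [ 0.95871227 -0.20251721  0.71604425] [-0.52830115  0.24579515 -0.81270083] [-0.00955084  0.          0.          0.          0.        ]
```

View pics/top0.png

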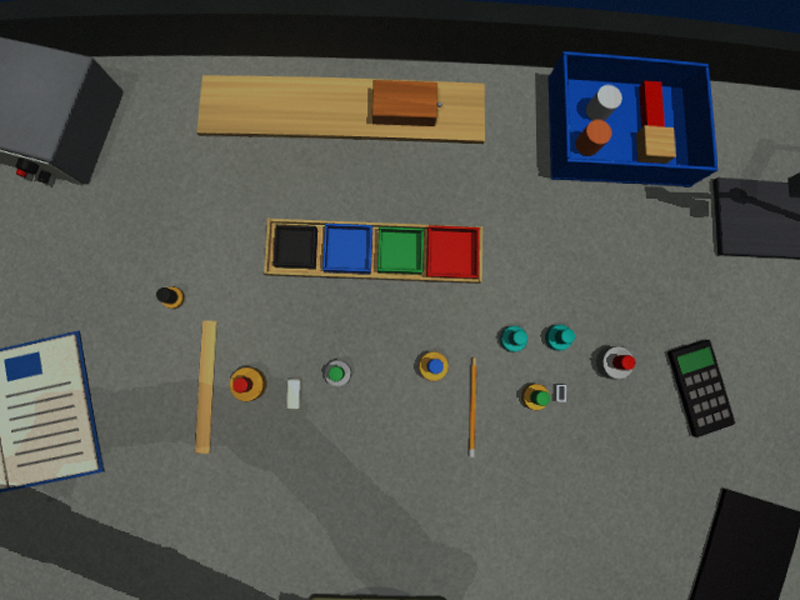

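View pics/scene0.png

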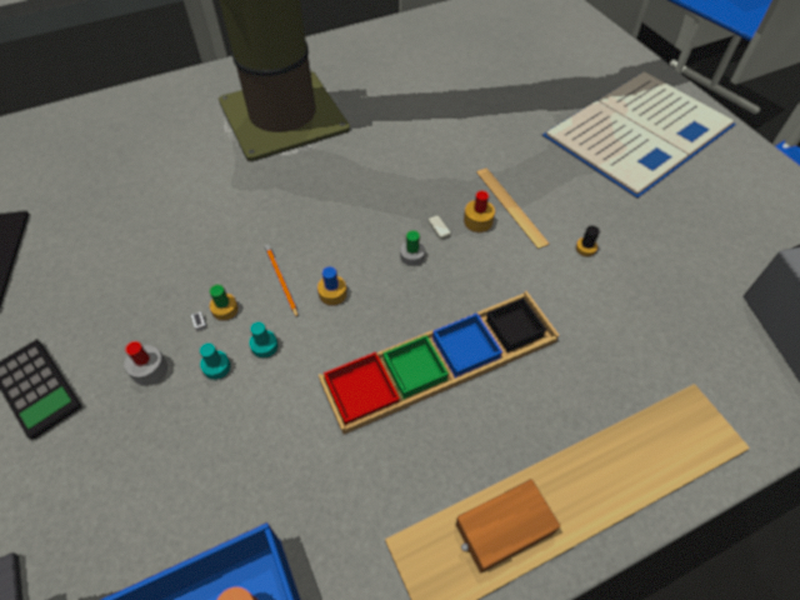

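The top view (800x600 scale) shows these candidates:
- **Red knobs:** golden body at (243,384) is brass. Grey body at (618,362) is steel.
- **Green knobs:** golden body at (538,397) is brass. Grey body at (337,373) is steel. The two at (514,338) and (560,336) are turquoise look-alikes.
- **Blue:** (435,366).
- **Black:** (170,297).
- **Cups, left to right:** black, blue, green, red.

I'll confirm these in an enlarged crop and measure both views.

Run:
```python
from h import *
pt={'red':(243,384,.064),'blue':(435,366,.057),'green':(540,397,.053),'black':(166,295,.047),'steelred':(624,362,.064),'steelgreen':(336,373,.053),'tq1':(514,338,.053),'tq2':(562,334,.053)}
D={n:np.load(n+'0.npz') for n in('top','scene')}
cl={n:cloud(cam(n),D[n]['dep']) for n in D}
c=cam('top')
im=D['top']['im']; t=[]
for n,(u,v,z) in pt.items():
    u/=1.25;v/=1.25
    x=atz(c,[(u,v)],[z])[0]; s=n+' ray %s'%x[:2].round(4)
    for m in D:
        P=cl[m]; near=(np.hypot(P[...,0]-x[0],P[...,1]-x[1])<.022)&(P[...,2]>z-.01)&(P[...,2]<z+.01)
        q=P[near]; 
        if len(q): s+=' %s n%d mid %s zmed %.4f'%(m,len(q),((q[:,:2].min(0)+q[:,:2].max(0))/2).round(4),np.median(q[:,2]))
    print(s)
    a=cv2.resize(im[int(v)-20:int(v)+20,int(u)-20:int(u)+20],(200,200),interpolation=cv2.INTER_CUBIC); t.append(a)
save('pics/crop1.png',np.vstack([np.hstack(t[:4]),np.hstack(t[4:])]))
save('pics/cups.png',im[165:235,200:400],4)
```

```text
red ray [0.4144 0.1977] top n134 mid [0.4128 0.2025] zmed 0.0630 scene n105 mid [0.4131 0.2016] zmed 0.0634
blue ray [ 0.4468 -0.0711] top n118 mid [ 0.4466 -0.0721] zmed 0.0559 scene n126 mid [ 0.448  -0.0726] zmed 0.0561
green ray [ 0.4057 -0.2236] top n120 mid [ 0.4048 -0.2274] zmed 0.0517 scene n130 mid [ 0.4052 -0.2287] zmed 0.0518
black ray [0.5385 0.3228] top n128 mid [0.5398 0.3273] zmed 0.0459 scene n114 mid [0.5402 0.3275] zmed 0.0467
steelred ray [ 0.4578 -0.3448] top n133 mid [ 0.4572 -0.3512] zmed 0.0624 scene n157 mid [ 0.4587 -0.3524] zmed 0.0624
steelgreen ray [0.4334 0.069 ] top n118 mid [0.4322 0.0697] zmed 0.0522 scene n110 mid [0.434  0.0691] zmed 0.0522
tq1 ray [ 0.4895 -0.1853] top n120 mid [ 0.4898 -0.1936] zmed 0.0516 scene n141 mid [ 0.4922 -0.1952] zmed 0.0521
tq2 ray [ 0.497  -0.2564] top n102 mid [ 0.4941 -0.265 ] zmed 0.0518 scene n152 mid [ 0.4953 -0.2661] zmed 0.0518
```

View pics/crop1.png

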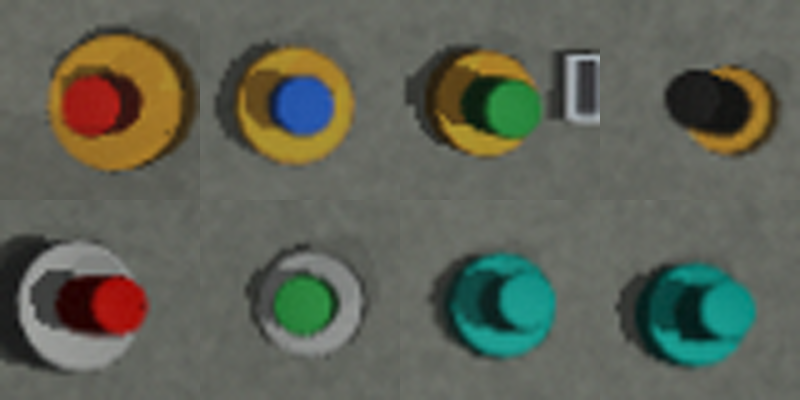

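View pics/cups.png

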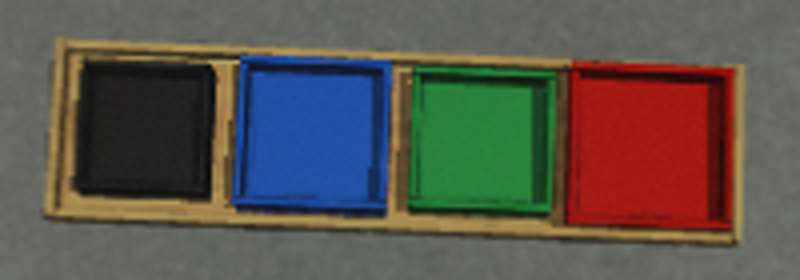

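The crop confirms it: top row left to right is brass red, blue, green and black. Bottom row is steel red, steel green and two turquoise look-alikes. Now for exact knob tops and the cup row.

Run:
```python
from h import *
c=cam('top')
for n,uv,z in [('red',(192,307.8),.064),('blue',(348.4,292.4),.057),('green',(434.2,318.4),.053),('black',(130,235),.047)]: print(n,atz(c,[uv],[z])[0][:2].round(4))
Q={'black':[(85,62),(213,66),(210,199),(78,194)],'blue':[(242,57),(391,62),(387,213),(233,209)],'green':[(412,68),(557,71),(553,213),(407,210)],'red':[(572,65),(733,68),(733,228),(566,225)]}
C=[]
for n,q in Q.items():
    w=atz(c,np.array(q)/4+[199.6,164.6],[.029]*4)[:,:2]; C.append(w.mean(0)); print(n,w.mean(0).round(4),np.linalg.norm(np.roll(w,-1,0)-w,axis=1).round(3))
C=np.array(C); i=np.arange(4)*.08; 
d=C[3]-C[0]; d/=np.linalg.norm(d); print('dir',d,'fit',(C.mean(0)+np.outer(i-i.mean(),d)).round(4))
```

```text
red [0.4132 0.2019]
blue [ 0.4475 -0.0718]
green [ 0.4043 -0.2277]
black [0.5402 0.3282]
black [0.6195 0.1391] [0.061 0.064 0.062 0.063]
blue [0.6194 0.0608] [0.07  0.072 0.072 0.073]
green [ 0.6193 -0.0185] [0.069 0.068 0.068 0.068]
red [ 0.619  -0.0982] [0.077 0.077 0.079 0.077]
dir [-0.00228395 -0.99999739] fit [[ 0.6196  0.1408]
 [ 0.6194  0.0608]
 [ 0.6192 -0.0192]
 [ 0.619  -0.0992]]
```

```bash
python3 -m crank '[[[0.4,-0.6,0,0,1],[0.8,-1.3,0,0,1],[1.2,-2,0,0,1],[1.7,-2.8,0,0,1],[2.2,-3.6,0,0,1],[2.7,-4.4,0,0,1],[3.2,-5.2,0,0,1],[3.7,-6,0,0,1],[4.2,-6.8,0,0,1],[4.7,-7.6,0,0,1],[5.2,-8.4,0,0,1],[5.6,-9.1,-0.5,0,1],[5.9,-9.6,-1,0,1],[6.1,-9.9,-1.3,0,1],[6.15,-9.98,-1.5,0,1],[6.15,-9.98,-1.5,0,1],[6.15,-9.98,-1.5,0,1],[6.15,-9.98,-1.5,0,1]]]' 40
python3 - <<'E'
from h import *
c,im,d=shot('wrist'); save('pics/w1.png',im); print(read_state()['tool_pos'],read_state()['contact_force'])
P=cloud(c,d); m=(P[...,2]>.054)&(np.hypot(P[...,0]-.413,P[...,1]-.202)<.03)&(P[...,2]<.07); q=P[m]; print(len(q), q.min(0),q.max(0))
E
```

```text
time: 1.6
tool_pos: [0.4127, 0.2043, 0.1711]
tool_rot: [0.134, 0.991, 0.0, 0.0]
contact_force: [0.0, 0.6, 0.6]
width: 0.0856
[0.41279687 0.20433072 0.17125864] [0.08972147 0.57349595 0.44811498]
777 [0.40049206 0.19137263 0.05409514] [0.42197218 0.21285584 0.06674275]
```

View pics/w1.png

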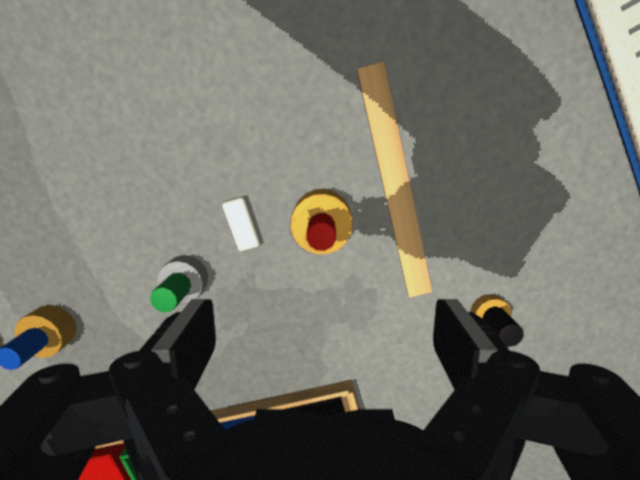

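The wrist view shows the red knob at (321,232), midway between the fingers, with nothing tall beside them. It measures (0.411, 0.202), which agrees with the top camera. I'll descend, grip and lift.

```bash
python3 -m crank '[[[0,-0.05,-0.4,0,1],[0,-0.05,-0.9,0,1],[0,-0.05,-1.4,0,1],[0,-0.05,-1.9,0,1],[0,-0.05,-2.4,0,1],[0,-0.05,-2.8,0,1],[0,-0.05,-3.05,0,1],[0,-0.05,-3.05,0,1],[0,-0.05,-3.05,0,1],[0,-0.05,-3.05,0,-1],[0,-0.05,-3.05,0,-1],[0,-0.05,-3.05,0,-1],[0,-0.05,-3.05,0,-1],[0,-0.05,-3.05,0,-1],[0,-0.05,-3.05,0,-1],[0,-0.05,-3.05,0,-1],[0,-0.05,-3.05,0,-1],[0,-0.05,-3.05,0,-1]]]' 50; python3 -m crank '[[[0,0,0.2,0,-1],[0,0,0.5,0,-1],[0,0,0.9,0,-1],[0,0,1.4,0,-1],[0,0,1.9,0,-1],[0,0,2.3,0,-1],[0,0,2.5,0,-1],[0,0,2.5,0,-1],[0,0,2.5,0,-1],[0,0,2.5,0,-1]]]'
```

```text
time: 3.15
tool_pos: [0.413, 0.2021, 0.0498]
tool_rot: [0.134, 0.991, 0.0, 0.001]
contact_force: [-0.5, 0.3, 6.2]
width: 0.0199
time: 3.98
tool_pos: [0.4123, 0.2016, 0.149]
tool_rot: [0.134, 0.991, -0.001, -0.0]
contact_force: [0.9, -0.4, -4.7]
width: 0.0199
```

```bash
python3 -m crank '[[[0.1,-0.2,0,0,-1],[0.4,-0.6,0,0,-1],[0.8,-1.1,0,0,-1],[1.2,-1.7,0,0,-1],[1.6,-2.3,0,0,-1],[2.0,-2.9,0,0,-1],[2.4,-3.5,0,0,-1],[2.8,-4.1,0,0,-1],[3.2,-4.7,0,0,-1],[3.6,-5.3,0,0,-1],[4.0,-5.9,0,0,-1],[4.4,-6.5,0,0,-1],[4.8,-7,0,0,-1],[5.05,-7.3,0,0,-1],[5.17,-7.5,0,0,-1],[5.17,-7.5,0,0,-1],[5.17,-7.5,0,0,-1],[5.17,-7.5,0,0,-1],[5.17,-7.5,0,0,-1]]]'
python3 - <<'E'
from h import *
c,im,d=shot('scene'); save('pics/s1.png',im[150:400,200:500],2.6); print(read_state()['tool_pos'],read_state()['contact_force'])
E
```

```text
time: 5.57
tool_pos: [0.6181, -0.0964, 0.1488]
tool_rot: [0.132, 0.991, -0.0, -0.001]
contact_force: [-0.1, 0.2, -5.0]
width: 0.0198
[ 0.61839562 -0.09662615  0.14894197] [-0.02373732  0.07679709 -4.50173547]
```

View pics/s1.png

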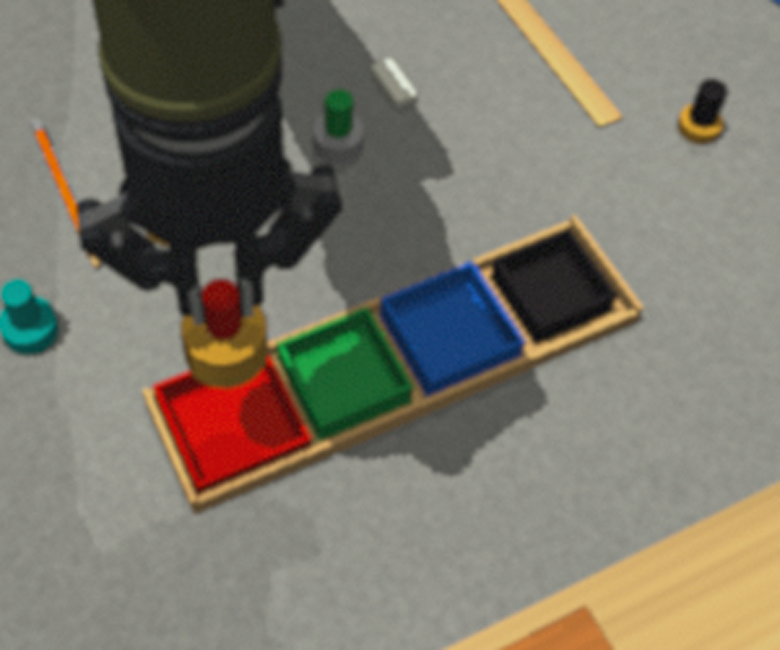

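The red weight hangs upright (crop (222,340)), held over the red cup. Lowering it.

```bash
python3 -m crank '[[[0.02,-0.06,-0.3,0,-1],[0.02,-0.06,-0.7,0,-1],[0.02,-0.06,-1.1,0,-1],[0.02,-0.06,-1.5,0,-1],[0.02,-0.06,-1.8,0,-1],[0.02,-0.06,-2.0,0,-1],[0.02,-0.06,-2.1,0,-1],[0.02,-0.06,-2.15,0,-1],[0.02,-0.06,-2.2,0,-1],[0.02,-0.06,-2.22,0,-1],[0.02,-0.06,-2.24,0,-1],[0.02,-0.06,-2.24,0,-1],[0.02,-0.06,-2.24,0,-1],[0.02,-0.06,-2.24,0,-1]]]'
```

```text
time: 6.78
tool_pos: [0.6194, -0.0991, 0.0597]
tool_rot: [0.133, 0.991, -0.0, -0.0]
contact_force: [-0.2, 0.2, -4.3]
width: 0.02
```

```bash
python3 -m crank '[[[0,0,-0.02,0,-1],[0,0,-0.03,0,-1],[0,0,-0.03,0,-1],[0,0,-0.03,0,-1]]]'; python3 -m crank '[[[0,0,-0.02,0,-1],[0,0,-0.03,0,-1],[0,0,-0.03,0,-1],[0,0,-0.03,0,-1]]]'
```

```text
time: 7.12
tool_pos: [0.6197, -0.0992, 0.059]
tool_rot: [0.133, 0.991, -0.0, -0.0]
contact_force: [-1.3, 0.0, 0.5]
width: 0.0198
time: 7.45
tool_pos: [0.6198, -0.0993, 0.0589]
tool_rot: [0.133, 0.991, -0.0, 0.0]
contact_force: [-2.2, -1.2, 7.0]
width: 0.0197
```

It touched down, so I'll release and rise.

```bash
python3 -m crank '[[[0,0,0,0,-0.3],[0,0,0,0,0],[0,0,0,0,0.3],[0,0,0,0,0.3],[0,0,0,0,0.3],[0,0,0.2,0,0.3],[0,0,0.6,0,0.3],[0,0,1.1,0,0.3],[0,0,1.6,0,0.3],[0,0,2.1,0,0.5],[0,0,2.4,0,0.8],[0,0,2.5,0,1],[0,0,2.5,0,1]]]'; python3 -m crank '[[[-0.2,0.04,0,0,1],[-0.6,0.1,0,0,1],[-1.2,0.2,0,0,1],[-1.8,0.3,0,0,1],[-2.4,0.4,0,0,1],[-3.0,0.5,0,0,1],[-3.6,0.6,0,0,1],[-4.0,0.65,0,0,1],[-4.2,0.68,0,0,1],[-4.3,0.68,0,0,1],[-4.3,0.68,0,0,1],[-4.3,0.68,0,0,1],[-4.3,0.68,0,0,1]]]'
python3 - <<'E'
from h import *
print(read_state()['tool_pos'])
c,im,d=shot('top'); save('pics/t2.png',im[130:360,90:540],1.7)
P=cloud(c,d)
for n,x,y,z in[('redcup',.619,-.099,.073),('blue',.4475,-.072,.057),('green',.4045,-.228,.053)]:
    q=P[(abs(P[...,2]-z)<.01)&(np.hypot(P[...,0]-x,P[...,1]-y)<.022)]; print(n,len(q),(q.min(0)+q.max(0))/2,np.median(q[:,2])) if len(q) else print(n,'hidden')
E
```

```text
time: 8.53
tool_pos: [0.6204, -0.0994, 0.16]
tool_rot: [0.133, 0.991, -0.0, 0.001]
contact_force: [-0.2, 1.1, -1.3]
width: 0.0857
time: 9.62
tool_pos: [0.4499, -0.0722, 0.1599]
tool_rot: [0.133, 0.991, -0.0, 0.002]
contact_force: [0.7, -0.2, -0.1]
width: 0.0851
[ 0.4498573  -0.07221116  0.15988368]
redcup 123 [ 0.6185411  -0.09910011  0.0699143 ] 0.07196209296407674
blue hidden
green hidden
```

View pics/t2.png

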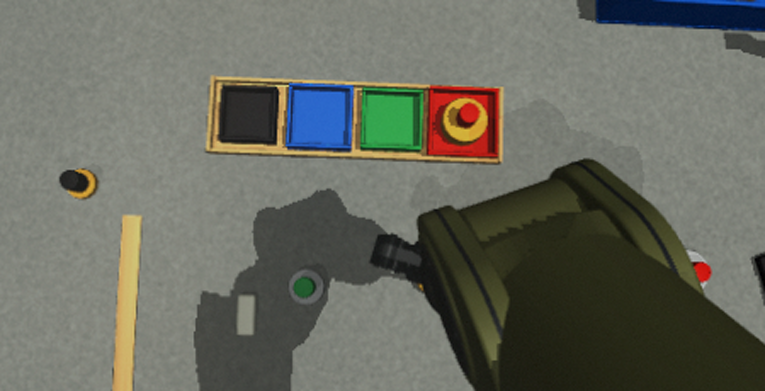

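Red stands upright in the middle of its cup (crop (466,118)). Now blue.

```bash
python3 -m crank '[[[-0.05,0,-0.4,0,1],[-0.05,0,-0.9,0,1],[-0.05,0,-1.4,0,1],[-0.05,0,-1.9,0,1],[-0.05,0,-2.4,0,1],[-0.05,0,-2.75,0,1],[-0.05,0,-2.95,0,1],[-0.05,0,-2.95,0,1],[-0.05,0,-2.95,0,1],[-0.05,0,-2.95,0,-1],[-0.05,0,-2.95,0,-1],[-0.05,0,-2.95,0,-1],[-0.05,0,-2.95,0,-1],[-0.05,0,-2.95,0,-1],[-0.05,0,-2.95,0,-1],[-0.05,0,-2.95,0,-1],[-0.05,0,-2.95,0,-1],[-0.05,0,-2.95,0,-1]]]'; python3 -m crank '[[[0,0,0.2,0,-1],[0,0,0.5,0,-1],[0,0,0.9,0,-1],[0,0,1.4,0,-1],[0,0,1.9,0,-1],[0,0,2.3,0,-1],[0,0,2.5,0,-1],[0,0,2.5,0,-1],[0,0,2.5,0,-1],[0,0,2.5,0,-1]]]'
```

```text
time: 11.17
tool_pos: [0.4478, -0.0726, 0.0424]
tool_rot: [0.133, 0.991, -0.0, 0.002]
contact_force: [0.1, -0.1, 5.7]
width: 0.0205
time: 12.0
tool_pos: [0.4471, -0.0726, 0.1416]
tool_rot: [0.133, 0.991, -0.001, 0.001]
contact_force: [0.8, 0.3, -4.6]
width: 0.0199
```

```bash
python3 -m crank '[[[0.1,0.1,0,0,-1],[0.4,0.3,0,0,-1],[0.9,0.7,0,0,-1],[1.4,1.1,0,0,-1],[1.9,1.5,0,0,-1],[2.4,1.9,0,0,-1],[2.9,2.3,0,0,-1],[3.4,2.6,0,0,-1],[3.8,2.9,0,0,-1],[4.1,3.15,0,0,-1],[4.25,3.28,0,0,-1],[4.3,3.33,0,0,-1],[4.3,3.33,0,0,-1],[4.3,3.33,0,0,-1],[4.3,3.33,0,0,-1],[4.3,3.33,0,0,-1]]]'; python3 -m crank '[[[0,0,-0.3,0,-1],[0,0,-0.7,0,-1],[0,0,-1.1,0,-1],[0,0,-1.5,0,-1],[0,0,-1.8,0,-1],[0,0,-2.0,0,-1],[0,0,-2.1,0,-1],[0,0,-2.15,0,-1],[0,0,-2.2,0,-1],[0,0,-2.2,0,-1],[0,0,-2.2,0,-1],[0,0,-2.2,0,-1]]]'
```

```text
time: 13.33
tool_pos: [0.6184, 0.0594, 0.1415]
tool_rot: [0.134, 0.991, -0.001, 0.001]
contact_force: [-0.7, 0.4, -3.2]
width: 0.0198
time: 14.33
tool_pos: [0.6189, 0.0595, 0.0542]
tool_rot: [0.134, 0.991, -0.001, 0.002]
contact_force: [-0.8, -0.3, -3.1]
width: 0.0194
```

```bash
python3 -m crank '[[[0,0.02,-0.03,0,-1],[0,0.02,-0.05,0,-1],[0,0.02,-0.06,0,-1],[0,0.02,-0.06,0,-1],[0,0.02,-0.06,0,-1]]]'; python3 -m crank '[[[0,0,-0.02,0,-1],[0,0,-0.03,0,-1],[0,0,-0.03,0,-1],[0,0,-0.03,0,-1]]]'
```

```text
time: 14.75
tool_pos: [0.6188, 0.0603, 0.0518]
tool_rot: [0.134, 0.991, -0.001, 0.002]
contact_force: [-0.3, -0.2, -3.4]
width: 0.0197
time: 15.08
tool_pos: [0.6191, 0.0602, 0.0515]
tool_rot: [0.134, 0.991, -0.001, 0.002]
contact_force: [-1.8, -0.9, 5.2]
width: 0.0199
```

```bash
python3 -m crank '[[[0,0,0,0,-0.3],[0,0,0,0,0],[0,0,0,0,0.3],[0,0,0,0,0.3],[0,0,0,0,0.3],[0,0,0.2,0,0.3],[0,0,0.6,0,0.3],[0,0,1.1,0,0.3],[0,0,1.6,0,0.3],[0,0,2.1,0,0.5],[0,0,2.4,0,0.8],[0,0,2.5,0,1],[0,0,2.5,0,1]]]'; python3 -m crank '[[[-0.2,-0.3,0,0,1],[-0.5,-0.7,0,0,1],[-0.9,-1.2,0,0,1],[-1.4,-1.9,0,0,1],[-1.9,-2.6,0,0,1],[-2.4,-3.3,0,0,1],[-2.9,-4,0,0,1],[-3.4,-4.6,0,0,1],[-3.9,-5.2,0,0,1],[-4.4,-5.9,0,0,1],[-4.9,-6.6,0,0,1],[-5.2,-7.0,0,0,1],[-5.37,-7.2,0,0,1],[-5.37,-7.2,0,0,1],[-5.37,-7.2,0,0,1],[-5.37,-7.2,0,0,1],[-5.37,-7.2,0,0,1]]]'
python3 - <<'E'
from h import *
print(read_state()['tool_pos'])
c,im,d=shot('wrist'); save('pics/w2.png',im)
P=cloud(c,d)
for n,x,y,z in[('green',.4045,-.228,.053)]:
    q=P[(abs(P[...,2]-z)<.01)&(np.hypot(P[...,0]-x,P[...,1]-y)<.03)]; print(n,len(q),(q.min(0)+q.max(0))/2)
c,im,d=shot('top'); P=cloud(c,d)
for n,x,y,z in[('redcup',.619,-.099,.073),('bluecup',.619,.061,.066)]:
    q=P[(abs(P[...,2]-z)<.01)&(np.hypot(P[...,0]-x,P[...,1]-y)<.03)]; print(n,len(q),(q.min(0)+q.max(0))/2,np.median(q[:,2])) if len(q) else print(n,'hidden')
E
```

```text
time: 16.17
tool_pos: [0.6197, 0.0602, 0.1526]
tool_rot: [0.134, 0.991, -0.001, 0.003]
contact_force: [0.8, 0.6, -0.6]
width: 0.0857
time: 17.58
tool_pos: [0.4064, -0.2261, 0.1526]
tool_rot: [0.132, 0.991, -0.0, 0.004]
contact_force: [0.5, 0.1, 0.5]
width: 0.0854
[ 0.40643169 -0.22606508  0.15261994]
green 830 [ 0.4019813  -0.22903226  0.04945555]
redcup 124 [ 0.61862652 -0.09912105  0.06912882] 0.07175336443418762
bluecup 120 [0.61692654 0.06030196 0.06248637] 0.06506242418813268
```

View pics/w2.png

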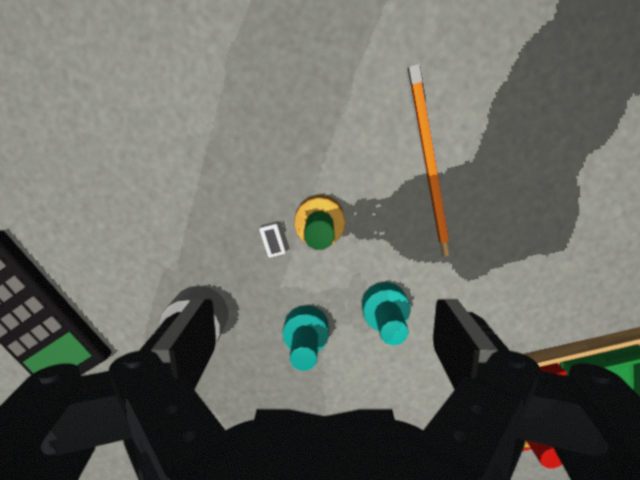

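The brass green weight is at (320,225), with a golden body and green knob, well clear of the two turquoise ones at (305,335) and (388,310). Its position is (0.403, -0.228). The blue weight reads upright in its cup. Now picking up green.

```bash
python3 -m crank '[[[-0.06,-0.05,-0.4,0,1],[-0.06,-0.05,-0.9,0,1],[-0.06,-0.05,-1.4,0,1],[-0.06,-0.05,-1.9,0,1],[-0.06,-0.05,-2.4,0,1],[-0.06,-0.05,-2.7,0,1],[-0.06,-0.05,-2.85,0,1],[-0.06,-0.05,-2.85,0,1],[-0.06,-0.05,-2.85,0,1],[-0.06,-0.05,-2.85,0,-1],[-0.06,-0.05,-2.85,0,-1],[-0.06,-0.05,-2.85,0,-1],[-0.06,-0.05,-2.85,0,-1],[-0.06,-0.05,-2.85,0,-1],[-0.06,-0.05,-2.85,0,-1],[-0.06,-0.05,-2.85,0,-1],[-0.06,-0.05,-2.85,0,-1],[-0.06,-0.05,-2.85,0,-1]]]'; python3 -m crank '[[[0,0,0.2,0,-1],[0,0,0.5,0,-1],[0,0,0.9,0,-1],[0,0,1.4,0,-1],[0,0,1.9,0,-1],[0,0,2.3,0,-1],[0,0,2.5,0,-1],[0,0,2.5,0,-1],[0,0,2.5,0,-1],[0,0,2.5,0,-1]]]'
```

```text
time: 19.18
tool_pos: [0.4037, -0.2288, 0.0391]
tool_rot: [0.133, 0.991, -0.001, 0.004]
contact_force: [-0.2, -0.7, 5.8]
width: 0.0196
time: 20.02
tool_pos: [0.403, -0.2287, 0.1384]
tool_rot: [0.133, 0.991, -0.001, 0.003]
contact_force: [-0.2, -0.6, -2.3]
width: 0.0199
```

```bash
python3 -m crank '[[[0.1,0.1,0,0,-1],[0.4,0.4,0,0,-1],[0.9,0.85,0,0,-1],[1.4,1.35,0,0,-1],[1.9,1.85,0,0,-1],[2.4,2.35,0,0,-1],[2.9,2.85,0,0,-1],[3.4,3.35,0,0,-1],[3.9,3.8,0,0,-1],[4.4,4.3,0,0,-1],[4.9,4.75,0,0,-1],[5.2,5.05,0,0,-1],[5.35,5.2,0,0,-1],[5.41,5.25,0,0,-1],[5.41,5.25,0,0,-1],[5.41,5.25,0,0,-1],[5.41,5.25,0,0,-1],[5.41,5.25,0,0,-1]]]'; python3 -m crank '[[[0,0,-0.3,0,-1],[0,0,-0.7,0,-1],[0,0,-1.1,0,-1],[0,0,-1.5,0,-1],[0,0,-1.8,0,-1],[0,0,-2.0,0,-1],[0,0,-2.1,0,-1],[0,0,-2.15,0,-1],[0,0,-2.2,0,-1],[0,0,-2.2,0,-1],[0,0,-2.2,0,-1],[0,0,-2.2,0,-1]]]'
```

```text
time: 21.52
tool_pos: [0.6186, -0.0202, 0.1383]
tool_rot: [0.134, 0.991, -0.001, 0.002]
contact_force: [-0.9, 0.1, -1.2]
width: 0.0196
time: 22.52
tool_pos: [0.6191, -0.0202, 0.051]
tool_rot: [0.134, 0.991, -0.001, 0.003]
contact_force: [-0.3, 0.2, -2.5]
width: 0.0196
```

```bash
python3 -m crank '[[[0,0,-0.03,0,-1],[0,0,-0.05,0,-1],[0,0,-0.05,0,-1],[0,0,-0.05,0,-1],[0,0,-0.05,0,-1]]]'; python3 -m crank '[[[0,0,-0.02,0,-1],[0,0,-0.03,0,-1],[0,0,-0.03,0,-1],[0,0,-0.03,0,-1]]]'
```

```text
time: 22.93
tool_pos: [0.6191, -0.0202, 0.049]
tool_rot: [0.134, 0.991, -0.001, 0.003]
contact_force: [0.2, -1.1, -2.0]
width: 0.0196
time: 23.27
tool_pos: [0.6193, -0.0202, 0.0483]
tool_rot: [0.134, 0.991, -0.001, 0.003]
contact_force: [-1.2, -0.5, 3.9]
width: 0.0196
```

```bash
python3 -m crank '[[[0,0,0,0,-0.3],[0,0,0,0,0],[0,0,0,0,0.2],[0,0,0,0,0.2],[0,0,0,0,0.2],[0,0,0.2,0,0.2],[0,0,0.6,0,0.2],[0,0,1.1,0,0.3],[0,0,1.6,0,0.3],[0,0,2.1,0,0.5],[0,0,2.4,0,0.8],[0,0,2.5,0,1],[0,0,2.5,0,1]]]'; python3 -m crank '[[[-0.05,0.2,0,0,1],[-0.15,0.6,0,0,1],[-0.3,1.3,0,0,1],[-0.5,2.1,0,0,1],[-0.7,2.9,0,0,1],[-0.85,3.7,0,0,1],[-1,4.5,0,0,1],[-1.2,5.3,0,0,1],[-1.4,6.1,0,0,1],[-1.6,6.9,0,0,1],[-1.75,7.6,0,0,1],[-1.9,8.2,0,0,1],[-1.97,8.55,0,0,1],[-1.98,8.7,0,0,1],[-1.98,8.7,0,0,1],[-1.98,8.7,0,0,1],[-1.98,8.7,0,0,1],[-1.98,8.7,0,0,1]]]'
python3 - <<'E'
from h import *
print(read_state()['tool_pos'])
c,im,d=shot('wrist')
P=cloud(c,d)
for n,x,y,z in[('black',.540,.328,.047)]:
    q=P[(abs(P[...,2]-z)<.01)&(np.hypot(P[...,0]-x,P[...,1]-y)<.03)]; print(n,len(q),(q.min(0)+q.max(0))/2)
c,im,d=shot('scene'); save('pics/s3.png',im,1.25)
E
```

```text
time: 24.35
tool_pos: [0.6199, -0.0202, 0.1494]
tool_rot: [0.134, 0.991, -0.001, 0.004]
contact_force: [0.3, 0.1, -0.4]
width: 0.0853
time: 25.85
tool_pos: [0.5417, 0.3252, 0.1492]
tool_rot: [0.135, 0.991, -0.002, 0.005]
contact_force: [-0.4, -0.1, 0.4]
width: 0.0851
[0.54170017 0.32524177 0.1492106 ]
black 813 [0.53812485 0.32794427 0.04351473]
```

View pics/s3.png

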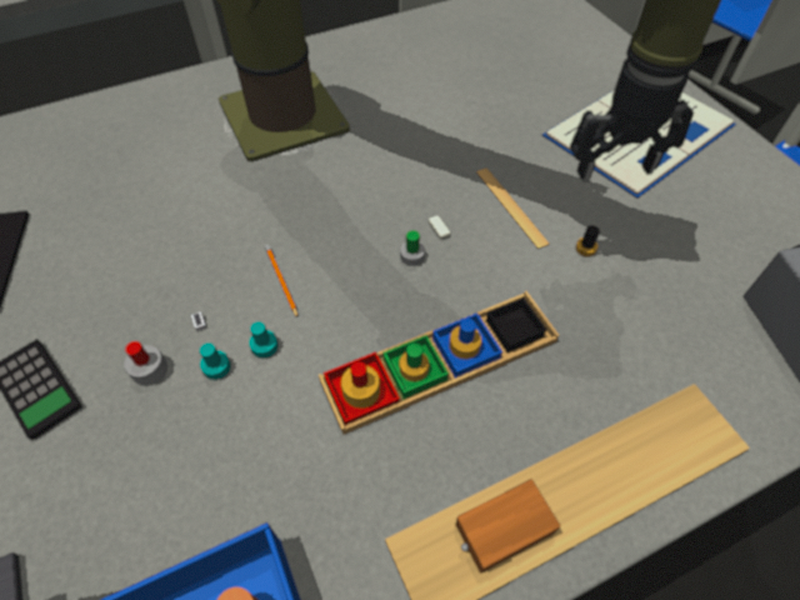

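The scene view shows red (360,383), green (414,362) and blue (466,340) upright in their cups. The black weight at (589,240) is untouched and the look-alikes haven't moved. Now black.

```bash
python3 -m crank '[[[-0.05,0.06,-0.4,0,1],[-0.05,0.06,-0.9,0,1],[-0.05,0.06,-1.4,0,1],[-0.05,0.06,-1.9,0,1],[-0.05,0.06,-2.4,0,1],[-0.05,0.06,-2.75,0,1],[-0.05,0.06,-2.92,0,1],[-0.05,0.06,-2.92,0,1],[-0.05,0.06,-2.92,0,1],[-0.05,0.06,-2.92,0,-1],[-0.05,0.06,-2.92,0,-1],[-0.05,0.06,-2.92,0,-1],[-0.05,0.06,-2.92,0,-1],[-0.05,0.06,-2.92,0,-1],[-0.05,0.06,-2.92,0,-1],[-0.05,0.06,-2.92,0,-1],[-0.05,0.06,-2.92,0,-1],[-0.05,0.06,-2.92,0,-1]]]'; python3 -m crank '[[[0,0,0.2,0,-1],[0,0,0.5,0,-1],[0,0,0.9,0,-1],[0,0,1.4,0,-1],[0,0,1.9,0,-1],[0,0,2.3,0,-1],[0,0,2.5,0,-1],[0,0,2.5,0,-1],[0,0,2.5,0,-1],[0,0,2.5,0,-1]]]'
```

```text
time: 27.45
tool_pos: [0.5396, 0.3285, 0.0331]
tool_rot: [0.135, 0.991, -0.001, 0.005]
contact_force: [-1.3, -1.9, 5.5]
width: 0.0196
time: 28.28
tool_pos: [0.539, 0.328, 0.1322]
tool_rot: [0.135, 0.991, -0.002, 0.004]
contact_force: [-0.2, -1.0, -2.2]
width: 0.02
```

```bash
python3 -m crank '[[[0.05,-0.1,0,0,-1],[0.2,-0.4,0,0,-1],[0.4,-0.9,0,0,-1],[0.65,-1.5,0,0,-1],[0.9,-2.1,0,0,-1],[1.15,-2.7,0,0,-1],[1.4,-3.3,0,0,-1],[1.65,-3.85,0,0,-1],[1.85,-4.3,0,0,-1],[1.98,-4.57,0,0,-1],[2.02,-4.7,0,0,-1],[2.02,-4.7,0,0,-1],[2.02,-4.7,0,0,-1],[2.02,-4.7,0,0,-1],[2.02,-4.7,0,0,-1]]]'; python3 -m crank '[[[0,0,-0.3,0,-1],[0,0,-0.7,0,-1],[0,0,-1.1,0,-1],[0,0,-1.5,0,-1],[0,0,-1.8,0,-1],[0,0,-2.0,0,-1],[0,0,-2.1,0,-1],[0,0,-2.15,0,-1],[0,0,-2.2,0,-1],[0,0,-2.2,0,-1],[0,0,-2.2,0,-1],[0,0,-2.2,0,-1]]]'
```

```text
time: 29.53
tool_pos: [0.6191, 0.1421, 0.1322]
tool_rot: [0.133, 0.991, -0.001, 0.004]
contact_force: [-0.2, -0.4, -1.6]
width: 0.0199
time: 30.53
tool_pos: [0.6195, 0.1422, 0.0448]
tool_rot: [0.134, 0.991, -0.001, 0.004]
contact_force: [-0.5, -0.5, -2.0]
width: 0.0197
```

```bash
python3 -m crank '[[[0,0,-0.03,0,-1],[0,0,-0.05,0,-1],[0,0,-0.05,0,-1],[0,0,-0.05,0,-1],[0,0,-0.05,0,-1]]]'; python3 -m crank '[[[0,0,-0.02,0,-1],[0,0,-0.03,0,-1],[0,0,-0.03,0,-1],[0,0,-0.03,0,-1]]]'
```

```text
time: 30.95
tool_pos: [0.6195, 0.1422, 0.0429]
tool_rot: [0.134, 0.991, -0.001, 0.004]
contact_force: [-0.9, -0.5, -1.9]
width: 0.0197
time: 31.28
tool_pos: [0.6198, 0.1422, 0.0422]
tool_rot: [0.134, 0.991, -0.001, 0.005]
contact_force: [-1.4, 0.3, 5.2]
width: 0.0199
```

```bash
python3 -m crank '[[[0,0,0,0,-0.3],[0,0,0,0,0],[0,0,0,0,0.2],[0,0,0,0,0.2],[0,0,0,0,0.2],[0,0,0.2,0,0.2],[0,0,0.6,0,0.2],[0,0,1.1,0,0.3],[0,0,1.6,0,0.3],[0,0,2.1,0,0.3],[0,0,2.6,0,0.3],[0,0,2.8,0,0.3],[0,0,2.8,0,0.3]]]'; python3 -m crank '[[[-0.2,0.4,0,0,0.3],[-0.5,1,0,0,0.3],[-0.9,1.6,0,0,0.3],[-1.3,2.3,0,0,0.3],[-1.7,3,0,0,0.3],[-2.0,3.6,0,0,0.3],[-2.3,4.2,0,0,0.3],[-2.5,4.5,0,0,0.3],[-2.5,4.6,0,0,0.3],[-2.5,4.6,0,0,0.3],[-2.5,4.6,0,0,0.3],[-2.5,4.6,0,0,0.3]]]'
python3 - <<'E'
from h import *
c,im,d=shot('scene'); save('pics/s4.png',im,1.25)
c,im,d=shot('top'); save('pics/t4.png',im[160:330,180:540],2.2)
P=cloud(c,d)
for n,x,y,z in[('redcup',.619,-.099,.073),('bluecup',.619,.061,.066),('greencup',.619,-.019,.062),('blackcup',.6196,.141,.056),('steelred',.457,-.351,.064),('steelgreen',.432,.0697,.053)]:
    q=P[(abs(P[...,2]-z)<.01)&(np.hypot(P[...,0]-x,P[...,1]-y)<.022)]; print(n,len(q),((q.min(0)+q.max(0))/2).round(4),np.median(q[:,2]))
E
```

```text
time: 32.37
tool_pos: [0.6213, 0.1427, 0.1567]
tool_rot: [0.134, 0.991, -0.0, 0.007]
contact_force: [1.2, -0.0, 0.0]
width: 0.0554
time: 33.37
tool_pos: [0.5225, 0.3243, 0.1562]
tool_rot: [0.135, 0.991, -0.001, 0.007]
contact_force: [0.6, 0.2, 0.1]
width: 0.0553
redcup 124 [ 0.6187 -0.0993  0.0699] 0.07175527474488574
bluecup 118 [0.6171 0.0603 0.0635] 0.06516173743229664
greencup 117 [ 0.6188 -0.0199  0.059 ] 0.060946106487326235
blackcup 118 [0.6194 0.1422 0.0526] 0.055177661814232004
steelred 132 [ 0.4572 -0.3513  0.0609] 0.06233167743778689
steelgreen 118 [0.4323 0.0697 0.0504] 0.05196838761107625
```

View pics/s4.png

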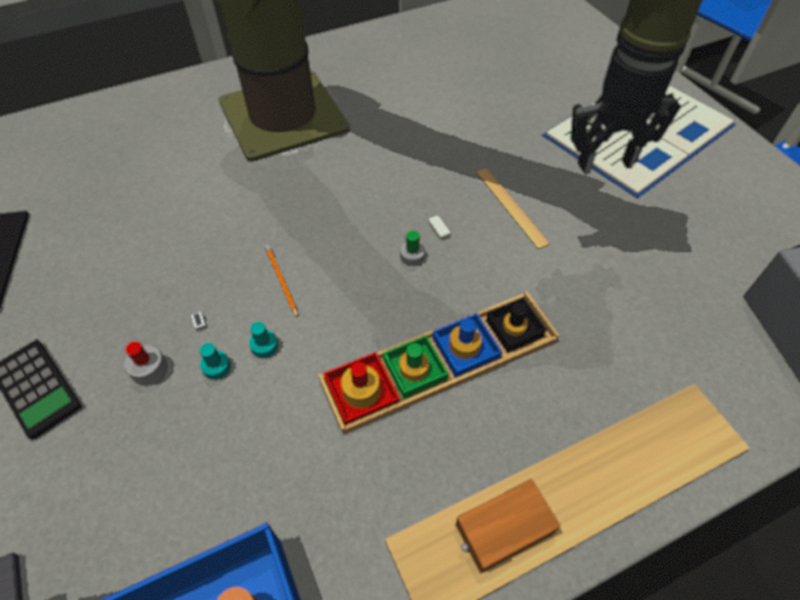

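View pics/t4.png

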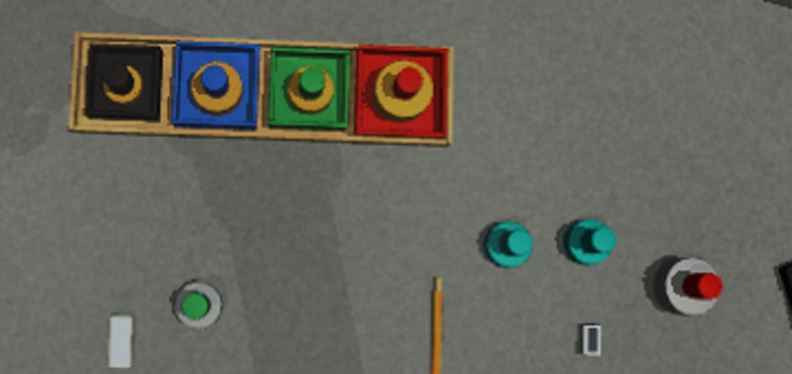

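Both views show black, blue, green and red upright and centred in their matching cups (top crop (122,84), (216,85), (311,88), (405,88)). The steel and turquoise weights haven't moved, and the arm is clear.

```bash
python3 -c "from bench import hand_in; print(hand_in())"
```

```text
the job is handed in; nothing more can be done
None
```

All four brass weights (red, blue, green, black) are standing upright in the cups that match their knobs, and I've handed the job in at about 33.5 s. Each one was lowered until the wrist force showed it touching the cup floor, and only then released.

- **Placement:** in the last depth check, all four knobs were within about 2.5 mm of their cup centres. Their tops were about 1 mm below nominal, the same offset as before they were moved, so they are fully down.
- **Look-alikes:** the two steel weights read within 0.1 mm of where they started. The turquoise look-alikes looked unmoved in the pictures, but I did not measure them again.
- **Forces:** the readings I saw stayed at 7 N or less. The gripper was clear of everything at hand-in.

No checks failed. The only disagreements were 1–3 mm between cameras, which is about the calibration's accuracy.

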